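# Load a cell into the spring-gate cell holder

### The job

Load the teal battery cell into the grey cell holder: push its orange spring gate back with the end of the cell, lay the cell flat in the bay between the fixed black stop and the gate, and let go so that the gate springs forward and holds it there. Leave the pink cell where it lies.

Things in the scene. Friction and masses are not known exactly. Their poses are not given: they have to be found in the camera images.
- teal_mid (a point): Centre of the loose teal round cell (18 mm diameter, 65 mm long, 46 g) lying on the table, 9 mm above it. y is its long axis, either way round; z up. Grip it from above across its middle; the fingers stop at about 12 mm. Its row, 100 mm apart in any order, also holds a pink cell and a cream terminal strip (18x72x16 mm).
- bay (a point): Point on the bed of the fixed grey holder (70x172 mm), 30 mm above the table, below the middle of a loaded cell. The cell lies along y; +y is where the gate opens; z up. Face of the black stop: y = -33 mm, 14 mm above bed. Bed: two pads, y -33 to -14 and 22 to 58 mm, 5 mm lips at x = +-12; between them finger room 10 mm deep. Spring barrel y 62 to 112, 36 mm above bed.
- gate (a joint): Opening of the orange gate in m: 0 shut, 0.036 fully back, about 0.018 with a cell loaded. Sprung shut: 3 N at 0, 6.5 N fully back. Gate 22 mm wide, 8 thick, top 36 mm above bed; its face is at bay y = 13 mm when shut (bay 46 mm long, too short for a cell). A cell carried level, its underside 16 to 28 mm above the bed, clears the stop and meets the gate.
- pink_cell: The pink cell, same shape as the teal one, a bystander; origin at the centre of its underside, y along its length.
There are look-alikes about, which are no part of the job. Of the things that look like the part that bears teal_mid, the larger one is meant.

How it is judged:
By the outcome, as a careful person would: the job done as asked, in the order asked, and still so for the second after the job is handed in, with the robot touching nothing.
It also fails if it takes over 32 s, if anything falls off the work surface, if the arm or the gripper's body presses on something with over 40 N, if the wrist force passes 120 N, or if a joint passes its speed limit or range.

### The arm

A 6-joint arm with a two-finger parallel gripper is mounted at the origin on a cart in front of the work surface, level with it; the furniture and walls round the work are solid. World frame = base frame: x ahead of the robot, y to its left, z up, the work surface at z = 0. Lengths are in mm, angles in rad, forces in N, time in s.
With the tool pointing down it reaches from about 350 to 775 mm from the base axis. Payload 7.3 kg.
Tool frame: the origin (TCP) lies at the very end of the fingers, on their centre line; the grasp point (between the pads) lies 19 mm behind it (bot.grip_point_offset is the distance from the TCP to the grasp point, in mm); z points along the fingers, y is the line along which they close (so a half turn about z gives the same grasp; the last joint's range is limited). The gripper opens to 92 mm and grips with 3 to 60 N. Pads are 19 mm wide; open, the fingers measure 130 mm over their backs; the gripper's body (75 mm by 190 mm) begins 47 mm behind the grasp point.
Start: joints at [-1.321, 0.342, 1.524, -0, 1.275, -0.146], TCP at [202.435, -484.422, 226.741] pointing down, gripper open.
Joint ranges: [-2.53, 2.53], [-0.77, 2.02], [0.04, 2.7], [-1, 4.14], [0.28, 2.66], [-3.11, 3.11]. Speed limits (rad/s): [2.57, 2.57, 3.14, 3.14, 3.14, 3.14].

### API

Orientations are given as [roll, pitch, yaw] about the fixed x, y, z axes, in that order (R = Rz(yaw) Ry(pitch) Rx(roll)).
In Python, from plant import bot gives the robot as it stands. The module is installed in compiled form; this text tells all that it offers.
- The arm moves only by the shell command python3 -m jog 'ROWS' [OPENING]. ROWS is JSON, a list of rows, each a list of 6 numbers: the shift along the tool's x, y, z in mm, then the turn, a rotation vector about the tool's x, y, z in rad. In form: [[dx, dy, dz, rx, ry, rz], ...]. A call has 1 to 12 rows; each row shifts and turns the commanded pose from where the row before left it, along the tool's axes as they then stand; what a row does not reach is not made up. A row lasts 1/10 s, in which the tool goes at most 50 mm and 8.59 degrees, less where a joint would pass 70% of its speed; a pose out of reach is approached as far as the arm can. A call with a gripper value outside its range is refused whole. OPENING is the opening in per cent of the stroke, from 0 (shut) to 100 (fully open), set as the call begins (- or left out, the last holds). The fingers move at their own pace and stop on an object; the grip force is fixed at half the most. Time passes only in rows, so rows that do not move let the fingers close. It gives the time, the measured TCP pose, the force, the opening and the grip force at its end, in the units of the state.
- bot.get_obs(): the state, without advancing time (a new reading comes with each control period).
- bot.capture(name): name is "scene" or "top" or "wrist"; returns the picture (480x640x3 uint8, red, green, blue); there is no depth.
- bot.camera_model(name): a dict with "fx", "fy", "cx", "cy" (pixels), "position" and "orientation" of the camera in the world; the wrist camera has in their place "T_tool_cam" (4x4, takes a point from camera to tool coordinates, whose origin is the TCP and whose axes are the flange's). Camera axes: x right, y down, z forward; pixel columns grow to the right and rows downward; lengths in mm; the calibration is good to about 2 mm. A picture is of the moment at which its call begins: read the wrist's pose just before it. camera_model takes no time and is no camera call.
- bot.close_job(): hands the job in; it is judged then, once.
Trained networks look in the newest picture that a camera, given by its name, has taken for a name from the list of things; names that differ only in an ending like _2 or _b are one class to them, and where a whole thing is asked for, a point or a joint stands for the part that bears it (a point fixed in the world has none). Each returns a list of dicts, best first, with "p" (0 to 1); they miss things now and then, are a little off and sometimes report something else, mostly with a low value. They report only what shows in the picture. A call takes as long as a camera call. They do not tell look-alikes from the thing itself.
- bot.outline_of(target, camera): "mask" (480x640 bool, what is visible of it) and "pixel" ([column, row] in pixels, amid what is visible of it).
The state is a dict: "time": time; "joint_positions": joint angles; "dq": joint speeds; "tau": joint torques, N m; "tool_pos": TCP position; "tcp_rot": TCP orientation; "contact_force": force on the tool from outside, world axes, zero at the start; "moment": the same for the moment, N m; "grip_width": finger opening in mm; "finger_force": force on a finger pad.
Only numpy, scipy, OpenCV 4.12 (cv2) and the standard library are available. Lean on these libraries where they do the work, as an engineer would, in place of code of your own. Each camera call takes 0.05 s, during which the arm holds its last target. There are 200 camera calls.

## Working session

There is one attempt and no reset: what is moved stays moved. The work goes in short steps, Python scripts to look and compute and a shell command to move; the robot and the scene stay as the last step left them, time stands still between calls to the robot, and variables do not carry over. Pictures are saved under pics/ and viewed, at most 10 in all, crops included, and the job is handed in when it is done.

```bash
mkdir -p pics
cat > h.py <<'E'
import numpy as np, cv2
from plant import bot
from scipy.spatial.transform import Rotation as R
def cam(n):
    m=bot.camera_model(n)
    if 'T_tool_cam' in m:
        o=bot.get_obs(); T=np.eye(4); T[:3,:3]=rot(o['tcp_rot']); T[:3,3]=o['tool_pos']
        return m,T@np.array(m['T_tool_cam'])
    T=np.eye(4);T[:3,:3]=rot(m['orientation']);T[:3,3]=m['position'];return m,T
def rot(a):
    a=np.array(a,float)
    if a.shape==(3,3): return a
    return R.from_euler('xyz',a).as_matrix() if a.size==3 else R.from_quat(a).as_matrix()
def ray(mT,px,z):
    m,T=mT
    px=np.atleast_2d(px).astype(float)
    d=np.c_[(px[:,0]-m['cx'])/m['fx'],(px[:,1]-m['cy'])/m['fy'],np.ones(len(px))]@T[:3,:3].T
    return T[:3,3]+d*((z-T[2,3])/d[:,2])[:,None]
def proj(mT,p):
    m,T=mT; q=(np.atleast_2d(p)-T[:3,3])@T[:3,:3]
    return np.c_[m['fx']*q[:,0]/q[:,2]+m['cx'],m['fy']*q[:,1]/q[:,2]+m['cy']]
def save(img,n): cv2.imwrite('pics/'+n,cv2.cvtColor(np.ascontiguousarray(img),cv2.COLOR_RGB2BGR))
def axis(mask,mT,z):
    ys,xs=np.nonzero(mask); P=ray(mT,np.c_[xs,ys],z)[:,:2]
    r=cv2.minAreaRect(P.astype(np.float32)); b=cv2.boxPoints(r)
    e=[b[1]-b[0],b[2]-b[1]]; L=[np.linalg.norm(v) for v in e]; v=e[int(np.argmax(L))]
    return np.array(r[0]),sorted(L),np.arctan2(v[1],v[0])%np.pi
E
python3 - <<'E'
from h import *
print(bot.get_obs())
for n in('top','scene'):
    print(n,bot.camera_model(n)); save(bot.capture(n),n+'1.png')
    mT=cam(n)
    for t in('teal_mid','pink_cell','gate'):
        for d in bot.outline_of(t,n):
            print(n,t,round(d['p'],2),np.round(d['pixel']),d['mask'].sum(),axis(d['mask'],mT,9 if t!='gate' else 66))
E
```

```text
{'time': 0.0, 'joint_positions': array([-1.32100930e+00,  3.42729664e-01,  1.52500626e+00, -3.35622888e-05,
        1.27540910e+00, -1.46018371e-01]), 'dq': array([-0.00112914,  0.00245282,  0.00033926, -0.00124155, -0.00013036,
        0.00143281]), 'tau': array([-1.48338622e-03, -4.31247175e+01, -2.44224304e+01,  7.15863495e-02,
        5.58611273e-02, -1.08374181e-04]), 'tool_pos': array([ 202.31485999, -484.01056213,  226.04512082]), 'tcp_rot': array([-3.14005213e+00, -1.94118352e-04,  3.95815044e-01]), 'contact_force': array([-0.09022804, -0.16360087,  0.25509327]), 'moment': array([-0.01727542, -0.01137993, -0.06855104]), 'finger_force': 0.0, 'grip_width': 91.51653358055196}
top {'fx': 579.9945900307973, 'fy': 579.9945900307973, 'cx': 323.84791549293334, 'cy': 237.440940997189, 'position': array([ 429.35916112,  -80.10329199, 1001.82468081]), 'orientation': array([-3.08809425e+00,  2.62379503e-03, -1.56176781e+00])}
top teal_mid 0.82 [349. 233.] 375 (array([ 490.52676392, -121.79135132]), [np.float32(17.179811), np.float32(65.16194)], np.float32(1.5796405))
top teal_mid 0.57 [2
[... 371 characters left out ...]
74622)], np.float32(1.1700186))
scene {'fx': 492.1214911768634, 'fy': 492.1214911768634, 'cx': 318.0381050970669, 'cy': 235.98020721069022, 'position': array([  26.72313029, -797.62702744,  430.16555391]), 'orientation': array([-2.00683107,  0.02078534, -0.61800476])}
scene teal_mid 0.55 [312. 254.] 107 (array([ 492.18103027, -106.06843567]), [np.float32(21.213148), np.float32(51.04641)], np.float32(0.9547068))
scene pink_cell 0.93 [375. 306.] 455 (array([ 466.82800293, -320.31158447]), [np.float32(27.969208), np.float32(81.68498)], np.float32(1.5768824))
scene gate 0.5 [271. 190.] 110 (array([532.11480713, 112.49790192]), [np.float32(20.633026), np.float32(84.27092)], np.float32(1.1153086))
```

View pics/top1.png

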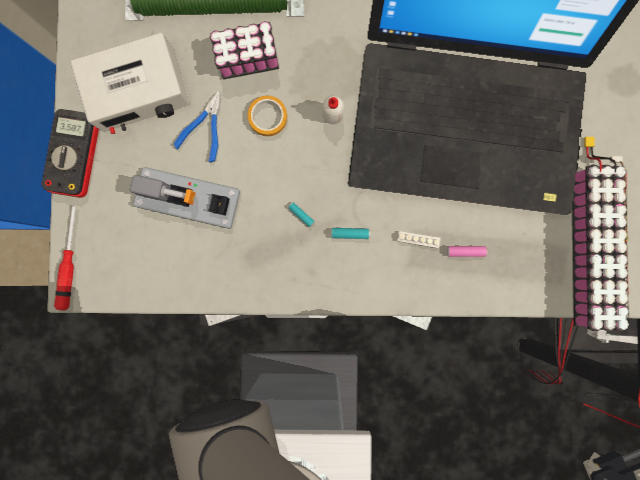

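View pics/scene1.png

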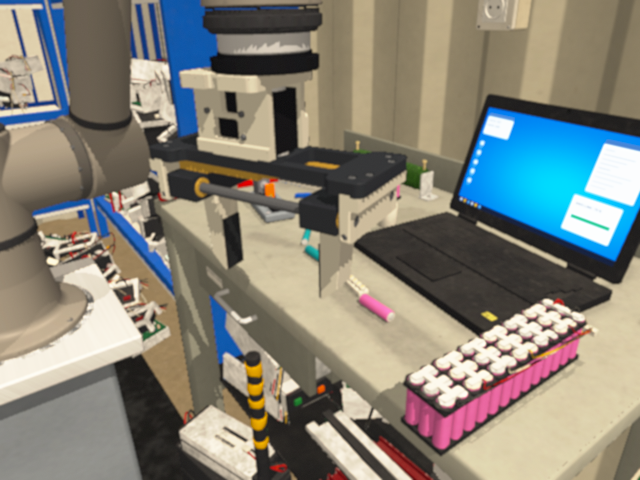

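Run:
```python
from h import *
a=cv2.cvtColor(cv2.imread('pics/top1.png'),cv2.COLOR_BGR2RGB)
A=cv2.resize(a[150:290,120:220],(570,800)[:1]+(600,)) if 0 else cv2.resize(a[140:260,110:210],(480,576),interpolation=cv2.INTER_CUBIC)
B=cv2.resize(a[190:265,280:334+36],(300,250),interpolation=cv2.INTER_CUBIC)
A=np.hstack([A,np.vstack([B,np.zeros((326,300,3),np.uint8)])]); save(A,'crop1.png')
```

```text
(no output)
```

View pics/crop1.png

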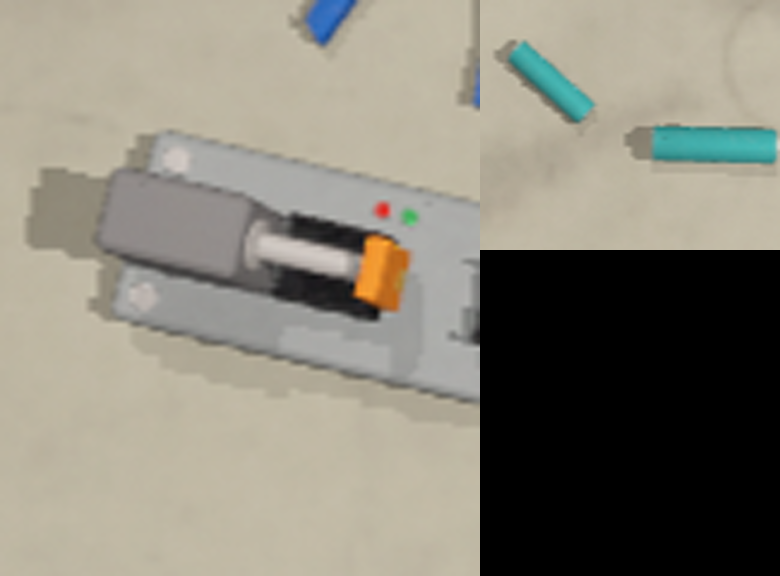

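Top view candidates for the teal cell: the tilted short one at (298,214), about 51 mm long, and the one in the row at (349,233), about 65 mm. Pink is at (466,252) and the strip at (418,239). I choose (349,233), as it's the larger one and in the row. The holder is at (185,198) with its gate at (188,197); the stop is at (216,204), and the gate opens towards upper left.

```bash
cat >> h.py <<'E'
def plan(p,yaw,n,start=None,syaw=None):
    o=bot.get_obs(); p0=np.array(o['tool_pos'] if start is None else start); y0=R.from_matrix(rot(o['tcp_rot'])).as_euler('xyz')[2] if syaw is None else syaw
    d=(np.array(p)-p0)/n; dy=(yaw-y0)/n; out=[]
    for i in range(n):
        y=y0+i*dy; M=(R.from_euler('z',y)*R.from_euler('x',np.pi)).as_matrix()
        out.append([round(v) for v in M.T@d]+[0,0,round(-dy,3)])
    print('from',np.round(p0,1),round(y0,4)); print(str(out).replace(' ','').replace('np.float64',''))
E
python3 -c "
from h import *
plan([490,-122,190],1.58,11)"
```

```text
from [ 202.4 -484.4  226.6] 0.3957
[[37,-20,3,0,0,(-0.108)],[39,-16,3,0,0,(-0.108)],[40,-12,3,0,0,(-0.108)],[41,-8,3,0,0,(-0.108)],[42,-3,3,0,0,(-0.108)],[42,1,3,0,0,(-0.108)],[42,6,3,0,0,(-0.108)],[41,10,3,0,0,(-0.108)],[39,15,3,0,0,(-0.108)],[38,19,3,0,0,(-0.108)],[35,23,3,0,0,(-0.108)]]
```

```bash
python3 -m jog '[[37,-20,3,0,0,-0.108],[39,-16,3,0,0,-0.108],[40,-12,3,0,0,-0.108],[41,-8,3,0,0,-0.108],[42,-3,3,0,0,-0.108],[42,1,3,0,0,-0.108],[42,6,3,0,0,-0.108],[41,10,3,0,0,-0.108],[39,15,3,0,0,-0.108],[38,19,3,0,0,-0.108],[35,23,3,0,0,-0.108],[0,0,0,0,0,0]]' 60
python3 - <<'E'
from h import *
mT=cam('wrist'); save(bot.capture('wrist'),'w1.png'); print(bot.camera_model('wrist'))
for d in bot.outline_of('teal_mid','wrist'):
    print(round(d['p'],2),np.round(d['pixel']),d['mask'].sum(),axis(d['mask'],mT,9))
E
```

```text
time: 1.6
tool_pos: [491.5, -117.9, 193.3]
tcp_rot: [3.141, -0.001, 1.591]
contact_force: [0.2, -0.7, -0.1]
grip_width: 55.0
finger_force: 0.0
{'fx': 331.7323165653928, 'fy': 331.7323165653928, 'cx': 319.48530537821637, 'cy': 237.09761436785266, 'T_tool_cam': array([[-8.17772934e-04, -9.67041076e-01, -2.54619106e-01,
         6.80563032e+01],
       [ 9.99998595e-01, -4.18190796e-04, -1.62346068e-03,
        -3.24317139e-01],
       [ 1.46347379e-03, -2.54620076e-01,  9.67040059e-01,
        -1.56371590e+02],
       [ 0.00000000e+00,  0.00000000e+00,  0.00000000e+00,
         1.00000000e+00]])}
0.67 [354. 140.] 722 (array([522.79559326, -37.62003326]), [np.float32(14.242231), np.float32(50.48733)], np.float32(0.8464766))
0.58 [320. 222.] 1067 (array([ 490.95874023, -122.68958282]), [np.float32(18.469969), np.float32(66.89335)], np.float32(1.546142))
```

View pics/w1.png

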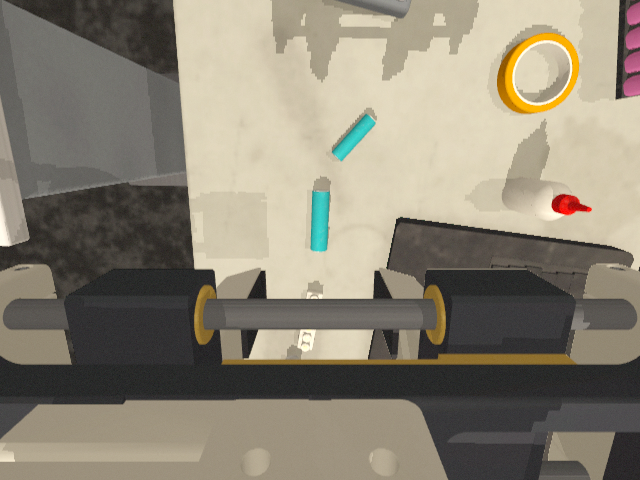

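The wrist view shows the 65 mm teal cell at (320,222) and the short one at (354,140). Both cameras put the target at about (491,-122.5). I'm descending and gripping.

```bash
python3 -m jog '[[-4.5,0,45,0,0,0.026],[0,0,45,0,0,0],[0,0,45,0,0,0],[0,0,35,0,0,0],[0,0,15,0,0,0],[0,0,4,0,0,0],[0,0,0,0,0,0]]' 60
python3 -m jog '[[0,0,0,0,0,0],[0,0,0,0,0,0],[0,0,0,0,0,0],[0,0,0,0,0,0],[0,0,0,0,0,0],[0,0,0,0,0,0],[0,0,0,0,0,0]]' 0
```

```text
time: 2.4
tool_pos: [489.1, -127.2, 4.8]
tcp_rot: [-3.141, 0.0, 1.556]
contact_force: [-0.4, 0.1, 0.7]
grip_width: 55.4
finger_force: 0.0
time: 3.1
tool_pos: [489.7, -126.1, 4.9]
tcp_rot: [3.141, 0.0, 1.558]
contact_force: [0.4, 0.7, 2.3]
grip_width: 12.7
finger_force: 30.0
```

Run:
```python
from h import *
mT=cam('top')
g=ray(mT,[190,196.7],66)[0]; s=ray(mT,[208,202],44)[0]; print(g,s)
print(ray(mT,[[144,167.5],[134,205.6],[240,190],[231,228]],25))
th=1.345; u=np.array([np.cos(th),np.sin(th)]); bay=g[:2]-17*u; print('bay',bay)
p=bay-60*u-4*u; print(p); plan([*p,140],th,9)
```

```text
[543.72839605 140.61781285  66.        ] [537.83410908 115.71842092  44.        ]
[[597.91977133 229.55148376  25.        ]
 [532.76906527 244.82938458  25.        ]
 [560.8888132   65.7491612   25.        ]
 [496.21493882  79.87168428  25.        ]]
bay [539.92239277 124.0493386 ]
[525.59390982  61.67390612]
from [ 489.7 -126.1    4.9] 1.5579
[[21,4,-15,0,0,(0.024)],[21,3,-15,0,0,(0.024)],[21,3,-15,0,0,(0.024)],[21,2,-15,0,0,(0.024)],[21,2,-15,0,0,(0.024)],[21,1,-15,0,0,(0.024)],[21,1,-15,0,0,(0.024)],[21,0,-15,0,0,(0.024)],[21,0,-15,0,0,(0.024)]]
```

```bash
python3 -m jog '[[0,0,-10,0,0,0],[0,0,-40,0,0,0],[0,0,-40,0,0,0],[27,5,-15,0,0,0.031],[27,4,-15,0,0,0.031],[27,3,-15,0,0,0.031],[27,2,0,0,0,0.031],[27,2,0,0,0,0.031],[27,1,0,0,0,0.031],[27,0,0,0,0,0.027],[0,0,0,0,0,0],[0,0,0,0,0,0]]'
python3 - <<'E'
from h import *
print(bot.get_obs()['tool_pos'])
mT=cam('wrist'); save(bot.capture('wrist'),'w2.png')
for t,z in(('teal_mid',0),('gate',66)):
  for d in bot.outline_of(t,'wrist'):
    print(t,round(d['p'],2),np.round(d['pixel']),d['mask'].sum(),axis(d['mask'],mT,bot.get_obs()['tool_pos'][2]+4 if z==0 else z))
E
```

```text
time: 4.3
tool_pos: [526.2, 60.6, 140.0]
tcp_rot: [-3.142, 0.0, 1.347]
contact_force: [-0.4, -0.3, -1.0]
grip_width: 12.4
finger_force: 30.0
[526.17845577  60.64616919 139.99166719]
teal_mid 0.83 [319. 262.] 3248 (array([526.06536865,  63.74318695]), [np.float32(17.75193), np.float32(70.06479)], np.float32(1.3316668))
gate 0.57 [322.  99.] 1319 (array([550.27978516, 162.18138123]), [np.float32(20.362486), np.float32(46.484413)], np.float32(1.3355228))
```

View pics/w2.png

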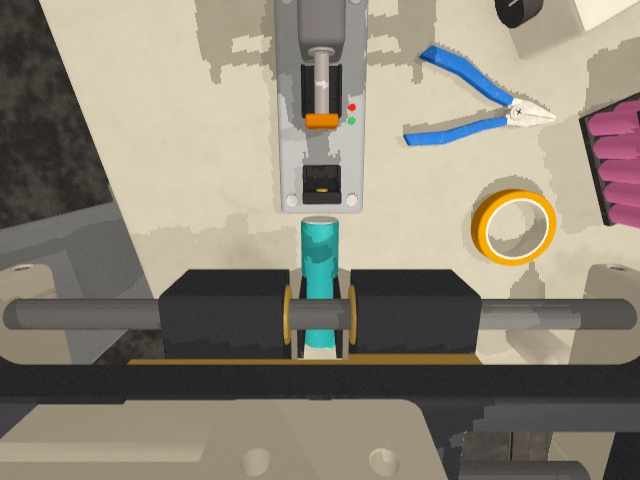

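Run:
```python
from h import *
a=cv2.cvtColor(cv2.imread('pics/w2.png'),cv2.COLOR_BGR2RGB)
save(cv2.resize(a[90:250,265:380],(575,800))[:600] if 0 else cv2.resize(a[100:230,265:380],(518,585),interpolation=cv2.INTER_CUBIC),'crop2.png')
```

```text
(no output)
```

View pics/crop2.png

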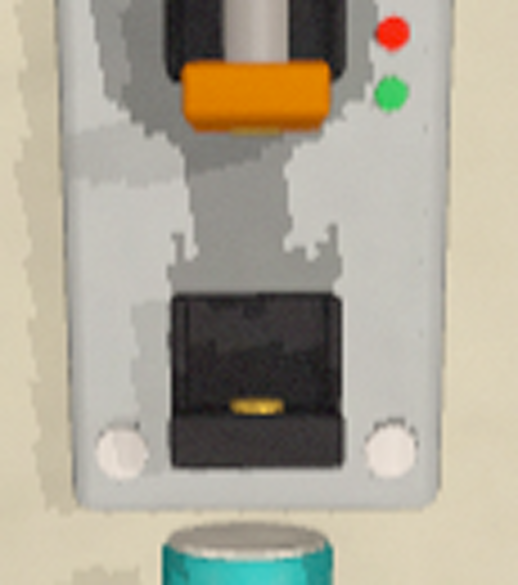

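Run:
```python
from h import *
mT=cam('wrist')
px=lambda x,y:[265+x/4.504,100+y/4.5]
s=ray(mT,px(256.5,413),44)[0]; sb=ray(mT,px(256.5,467),44)[0]; g=ray(mT,px(257,121),66)[0]; p=ray(mT,px(257,295),30)[0]
print(s,sb,g,p,np.linalg.norm((g-s)[:2]))
ed=[ray(mT,[q],25)[0] for q in([275,0],[281,205],[367,0],[362,205])]
print([np.round(e,1) for e in ed])
for a,b in((g,s),(ed[0],ed[1]),(ed[2],ed[3])): print('ang',np.arctan2(*(a-b)[1::-1]))
for th in(1.335,1.345):
  u=np.array([np.cos(th),np.sin(th)]); print(th,'bay from stop',s[:2]+33*u,'gate',g[:2]-13*u,'pad',p[:2]+14*u)
c=ray(mT,[[302,238],[338,238]],bot.get_obs()['tool_pos'][2]+5); print('cell',c,'end',ray(mT,[[319.5,217.3],[319.5,223]],bot.get_obs()['tool_pos'][2]+14)); print(bot.get_obs()['tool_pos'],bot.get_obs()['tcp_rot'])
```

```text
[535.73231697  95.3195163   44.        ] [533.67953038  86.37627048  44.        ] [545.84967742 139.6260165   66.        ] [540.10759784 113.63741156  30.        ] 45.44696846644817
[array([533.2, 233.3,  25. ]), array([500.,  90.,  25.]), array([597. , 218.5,  25. ]), array([565.,  75.,  25.])]
ang 1.3462962222529706
ang 1.3426763690024122
ang 1.3518064440879018
1.335 bay from stop [543.44168954 127.40636056] gate [542.81265186 126.98574452] pad [543.37824076 127.25001216]
1.345 bay from stop [543.12044098 127.48184867] gate [542.93920432 126.95600678] pad [543.24195349 127.28203742]
cell [[523.89806801  88.42318633 144.85035417]
 [540.4611007   84.59541984 144.85035417]] end [[534.61661887  98.01994238 153.85035417]
 [534.04207356  95.53832016 153.85035417]]
[526.2317843   59.52024621 139.85035417] [-3.14153019e+00  3.46056231e-04  1.34409136e+00]
```

Bay is at (543.1, 127.2), axis angle 1.346, with stop at crop (256,413) and gate edge at (257,121), consistent at 45.4 mm apart. Cell centre is about 4 mm ahead of the TCP and 1.6 mm off laterally. I'm descending and moving up to the gate.

```bash
python3 -m jog '[[0,1.6,30,0,0,0],[0,0,35,0,0,0],[0,0,18,0,0,0],[15,0,0,0,0,0],[15,0,0,0,0,0],[8,0,0,0,0,0],[0,0,0,0,0,0],[0,0,0,0,0,0]]'
```

```text
time: 5.25
tool_pos: [536.9, 97.5, 57.6]
tcp_rot: [3.14, -0.0, 1.346]
contact_force: [-0.9, 1.0, 0.3]
grip_width: 12.6
finger_force: 30.0
```

```bash
cat >> h.py <<'E'
def baypos():
    o=bot.get_obs(); d=np.array(o['tool_pos'])-[543.1,127.2,30]; t=1.346
    return np.round([d[0]*np.cos(t)+d[1]*np.sin(t),d[0]*np.sin(t)-d[1]*np.cos(t),d[2]],1)
E
python3 -c "
from h import *
print(baypos(),bot.get_obs()['tcp_rot'],bot.get_obs()['contact_force'])"
```

```text
[-30.3   0.6  27.6] [ 3.14003075e+00 -1.50129301e-04  1.34597467e+00] [-0.8723598   1.00393694  0.29684484]
```

```bash
python3 -m jog '[[6,-0.3,0,0,0,0],[6,0,0,0,0,0],[6,0,0,0,0,0],[6,0,0,0,0,0],[5,0,0,0,0,0],[3,0,0,0,0,0],[0,0,0,0,0,0],[0,0,0,0,0,0]]'
python3 - <<'E'
from h import *
print(baypos())
mT=cam('wrist'); a=bot.capture('wrist'); save(cv2.resize(a[60:360,200:440],(640,800))[:600] if 0 else cv2.resize(a[50:350,200:440],(480,600),interpolation=cv2.INTER_CUBIC),'w3.png')
E
```

```text
time: 6.05
tool_pos: [543.4, 128.2, 56.7]
tcp_rot: [-3.142, 0.0, 1.345]
contact_force: [-1.1, -4.9, 2.0]
grip_width: 13.0
finger_force: 30.0
[ 1.   0.  26.7]
```

View pics/w3.png

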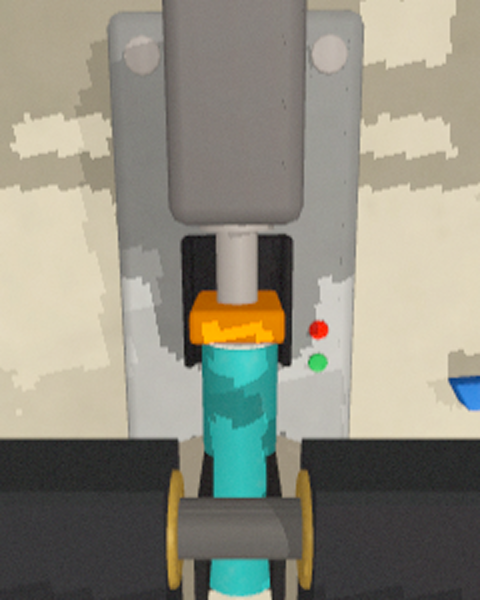

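Run:
```python
from h import *
mT=cam('wrist')
def b(px,z):
    d=ray(mT,[px],z)[0]-[543.1,127.2,30];t=1.346
    return np.round([d[0]*np.cos(t)+d[1]*np.sin(t),d[0]*np.sin(t)-d[1]*np.cos(t)],1)
z=bot.get_obs()['tool_pos'][2]-4.9
print('gate front',b([318.7,221],66),'gate rear',b([318.7,204.5],66),'rear end',b([319.5,346],z+16),'cell sides',b([301,245],z+9),b([338.5,245],z+9),'pad sides',b([291,233],30),b([346,233],30),'holder',b([262,250],28),b([376.5,250],28))
```

```text
gate front [37.7 -0.8] gate rear [45.2 -0.8] rear end [-25.2  -0.5] cell sides [24.9 -9.3] [24.9  8.6] pad sides [ 23.1 -16.7] [23.  14.6] holder [ 12.4 -34.1] [12.3 32.7]
```

Gate is pushed back to about 24 mm, rear end clears the stop by about 5 mm, and lateral alignment is under 1 mm. Lowering.

```bash
python3 -m jog '[[0,0,8,0,0,0],[0,0,8,0,0,0],[0,0,4,0,0,0],[0,0,1.5,0,0,0],[0,0,0,0,0,0],[0,0,0,0,0,0]]'; python3 -c "
from h import *
print(baypos())"
```

```text
time: 6.7
tool_pos: [543.1, 128.0, 34.9]
tcp_rot: [-3.141, 0.001, 1.345]
contact_force: [-1.1, -5.5, 0.3]
grip_width: 12.7
finger_force: 30.0
[ 0.8 -0.2  4.9]
```

```bash
python3 -m jog '[[0,0,1,0,0,0],[-2,0,0,0,0,0],[-2,0,0,0,0,0],[0,0,0,0,0,0],[0,0,0,0,0,0]]'; python3 -m jog '[[0,0,0,0,0,0],[0,0,0,0,0,0],[0,0,0,0,0,0],[0,0,0,0,0,0],[0,0,0,0,0,0]]' 40; python3 -c "
from h import *
print(baypos())"
```

```text
time: 7.2
tool_pos: [542.6, 124.8, 34.9]
tcp_rot: [3.141, -0.001, 1.345]
contact_force: [-2.7, -1.5, 6.5]
grip_width: 12.5
finger_force: 30.0
time: 7.7
tool_pos: [542.3, 124.5, 34.0]
tcp_rot: [-3.141, 0.0, 1.345]
contact_force: [-0.2, 0.6, -0.6]
grip_width: 36.5
finger_force: 0.0
[-2.8 -0.1  4. ]
```

Released with no residual force. I'll rise straight up, back off and look.

```bash
python3 -m jog '[[0,0,-10,0,0,0],[0,0,-25,0,0,0],[0,0,-40,0,0,0],[0,0,-40,0,0,0],[-40,0,-10,0,0,0],[-40,0,0,0,0,0],[0,0,0,0,0,0],[0,0,0,0,0,0]]'
python3 - <<'E'
from h import *
mT=cam('wrist'); a=bot.capture('wrist'); save(cv2.resize(a[40:240,240:420],(540,600),interpolation=cv2.INTER_CUBIC),'w4.png')
for d in bot.outline_of('teal_mid','wrist'): print(round(d['p'],2),d['pixel'],axis(d['mask'],mT,39))
save(bot.capture('top'),'top2.png')
for t in('pink_cell','teal_mid'):
  for d in bot.outline_of(t,'top'): print(t,round(d['p'],2),d['pixel'],axis(d['mask'],cam('top'),9))
E
```

```text
time: 8.5
tool_pos: [524.6, 46.0, 159.9]
tcp_rot: [3.141, -0.0, 1.343]
contact_force: [0.0, 0.4, 1.0]
grip_width: 37.0
finger_force: 0.0
0.56 [318.1, 127.7] (array([542.2722168 , 128.48143005]), [np.float32(18.596682), np.float32(66.63645)], np.float32(1.3499205))
pink_cell 0.86 [463.2, 250.9] (array([ 461.4425354 , -321.29272461]), [np.float32(20.537079), np.float32(66.83948)], np.float32(1.5797601))
teal_mid 0.79 [299.4, 213.5] (array([522.32507324, -36.38147736]), [np.float32(13.574463), np.float32(50.21219)], np.float32(0.8520184))
teal_mid 0.22 [168.0, 208.7] (array([526.16070557, 200.06384277]), [np.float32(9.624023), np.float32(52.4764)], np.float32(1.4142562))
```

View pics/w4.png

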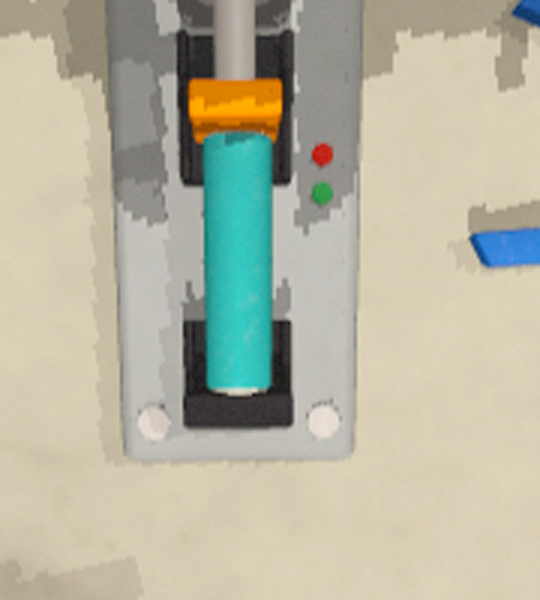

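The crop shows the cell flat between the black stop at (240,395) and the orange gate at (235,130), with the gate pressing on its end. The pink cell hasn't moved.

```bash
python3 -c "
from plant import bot
print(bot.close_job())"
```

```text
the job is handed in; nothing more can be done
None
```

The teal cell is loaded flat in the holder, held between the black stop and the sprung gate; the pink cell was left where it lay, and the job was handed in at about 8.7 s, with no verdict reported back.

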